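# Make up two bottle-decorating kits

## Task

Make up two kits for the bottle-decorating class from the stock in the middle of the table: stand the tall white bottle and the round metal tin in the round tray, and the wooden-lidded jar and the wooden stamp in the long tray, all upright and flat on the tray floor, set down without banging the bottle. The long tray's glue bottle also needs its nozzle: press it firmly, straight down, onto the tapered spigot until friction holds it. The order is free; knock none of these things over, and leave everything standing still.

Things in the scene. Friction and masses are not known exactly. Their poses are not given: they have to be found in the camera images.
- tall_bottle: Loose white primed bottle, 150 mm tall, 0.25 kg: body 56 mm across up to 78 mm high, then a shoulder narrowing to a straight neck 28 mm across from 100 to 150 mm. Origin at the centre of its underside, z up its axis. Starts upright in the stock. Pick it by the neck. Goes in the round tray.
- tin: Loose low round tin of bare metal, 44 mm tall, 0.10 kg: 58 mm across up to 30 mm high, the lid above it 60 mm across. Origin at the centre of its underside, z up. Goes in the round tray.
- jar: Loose white round jar with a flat pale wooden lid, 55 mm across (54 mm below the lid) and 72 mm tall, lid from 58 mm up, 0.15 kg. Origin at the centre of its underside, z up. Goes in the long tray.
- stamp: Loose wooden hand stamp, 76 mm tall, 0.10 kg: square foot 50 x 50 mm, 24 mm high (rubber underneath), on it a round handle 22 mm across with a 26 mm knob from 60 to 76 mm. Origin at the centre of its underside, z up along the handle. Goes in the long tray.
- nozzle: Loose white plastic nozzle, 20 g, 52 mm tall, standing mouth down: a round collar 38 mm across from 0 to 34 mm high (grip here), above it a narrow tapered tip 16 mm across at the top. Open below: its tapered bore is 24 mm wide at the mouth and narrows to 10 mm at the tip. Origin at the centre of the mouth (underside), z up towards the tip. Goes on the glue bottle's spigot.
- glue_bottle: Squat white glue bottle fixed in the long tray near one end (95 mm from the tray's centre along its +x), body 52 mm across. Origin at the centre of its underside, z up. Shoulder to 70 mm above the origin, then an upright tapered spigot: 25 mm across at 70 mm, 15 mm at 107 mm, 10 mm at its tip at 112 mm. The nozzle is self-centring within about 6 mm and wedges with its mouth about 74 mm above this origin; the press needs about 10 to 15 N straight down, more does no harm.
- round_tray: Fixed round terracotta-coloured tray, 186 mm across with a rim 10 mm high; flat floor 4 mm thick, 170 mm across inside. Origin at the centre of its underside. It stands to the left or to the right of the stock, the long tray on the other side. The two things for it fit side by side, each about 45 mm from the centre.
- long_tray: Fixed rectangular plywood tray, 300 mm along its x, 120 mm along its y, rim 10 mm high, walls 5 mm thick, floor 5 mm thick. Origin at the centre of its underside. The fixed glue bottle stands at x = +95 mm; the two things for it fit at x = 0 and x = -95 mm on the centre line, in either order.
Not all that is in view belongs to the job. Leave any blue look-alike of the jar alone.

How it is judged:
By the outcome, as a careful person would: the job done as asked, in the order asked, and still so for the second after the job is handed in, with the robot touching nothing.
It also fails if it takes over 125 s, if anything falls off the work surface, if the arm or the gripper's body presses on something with over 40 N, if the wrist force passes 120 N, or if a joint passes its speed limit or range.

## Robot

A 6-joint arm with a two-finger parallel gripper is mounted at the origin on the work surface. World frame = base frame: x ahead of the robot, y to its left, z up, the work surface at z = 0. Lengths are in m, angles in rad, forces in N, time in s.
With the tool pointing down it reaches from about 0.375 to 0.9 m from the base axis. Payload 3.1 kg.
Tool frame: the origin (TCP) lies on the centre line of the jaws, within the pads' length; the fingertips stand 17 mm ahead of it and the grasp point (between the pads) lies 2 mm behind it; y points along the fingers, z is the direction in which the jaws open and shut, and the axes are right-handed (so a half turn about y gives the same grasp; the last joint's range is limited). The gripper opens to 85 mm and grips with 20 to 120 N. Pads are 22 mm wide; open, the fingers measure 114 mm over their backs; the gripper's body (76 mm by 85 mm) begins 54 mm behind the grasp point. The pads swing forward as they close: fully open they stand 13 mm farther back than shut.
Start: joints at [-1.482, 0.527, 1.433, -0, 1.181, -0.178], TCP at [0.165, -0.603, 0.248] pointing down, gripper open.
Joint ranges: [-3.08, 3.08], [-0.75, 2.2], [0.22, 2.44], [-1.43, 4.57], [0, 2.65], [-2.85, 2.85]. Speed limits (rad/s): [2.79, 2.79, 3.14, 3.14, 3.14, 3.14].

## Interface

Orientations are given as a unit quaternion [x, y, z, w].
In Python, from station import manip gives the robot as it stands.
- The arm moves only by the shell command python3 -m handwheel 'ROWS' [FORCE]. ROWS is JSON, one flat list of numbers, 7 for each row, row after row: the shift along the tool's x, y, z in cm, then the turn, a rotation vector about the tool's x, y, z in rad, then the finger opening in cm, from 0 to 8.54. A call has 1 to 10 rows; each row is the pose to reach, as a shift and turn from the pose commanded when the call began, along the tool's axes at that moment; what a row does not reach only later rows make up. A row lasts 1/12 s, in which the tool goes at most 41.7 mm and 7.16 degrees, less where a joint would pass 70% of its speed; a pose out of reach is approached as far as the arm can. A call with a gripper value outside its range is refused whole. The fingers move at their own pace and stop on an object; FORCE is the grip in N (left out, the last holds). Time passes only in rows, so rows that repeat a pose let the fingers close. It gives the time, the measured TCP pose, the force and the opening at its end, in the units of the state.
- manip.sense(): the state, without advancing time (a new reading comes with each control period).
- manip.snapshot(name): name is "side" or "top" or "wrist"; returns a dict with "frame" (384x512x3 uint8, red, green, blue), "depth" (384x512 float32, m along the optical axis (not along the pixel's ray), 0 where there is no reading), "camera_matrix" (3x3 intrinsics, pixels), "rvec" (rotation vector, rad) and "tvec" (3), from world to camera coordinates, as OpenCV has them. Camera axes: x right, y down, z forward; pixel columns grow to the right and rows downward; lengths in m; the calibration is good to about 2 mm. A picture is of the moment at which its call begins.
- manip.sign_off(): hands the job in, once; it reports no verdict.
The state is a dict: "t": time; "q": joint angles; "qd": joint speeds; "tau": joint torques, N m; "tcp_pos": TCP position; "tool_rot": TCP orientation; "force": force on the tool from outside, world axes, zero at the start; "ft_torque": the same for the moment, N m; "finger_gap": opening from 0.0 (shut) to 1.0 (fully open).
Only numpy, scipy, OpenCV 4.12 (cv2) and the standard library are available. Lean on these libraries where they do the work, as an engineer would, in place of code of your own. Each camera call takes 0.05 s, during which the arm holds its last target.

## Working session

There is one attempt and no reset: what is moved stays moved. The work goes in short steps, Python scripts to look and compute and a shell command to move; the robot and the scene stay as the last step left them, time stands still between calls to the robot, and variables do not carry over. Pictures are saved under pics/ and viewed, and the job is handed in when it is done.

```bash
ls; mkdir -p pics; cat > h.py <<'E'
import numpy as np,cv2
from scipy.spatial.transform import Rotation as R
from station import manip
def snap(n,f):
    s=manip.snapshot(n); cv2.imwrite('pics/'+f+'.png',s['frame'][:,:,::-1]); np.savez('pics/'+f+'.npz',**s); return s
def load(f): return dict(np.load('pics/'+f+'.npz'))
def cloud(s):
    d=s['depth'];K=s['camera_matrix'];v,u=np.mgrid[:d.shape[0],:d.shape[1]]
    p=np.stack([(u-K[0,2])/K[0,0]*d,(v-K[1,2])/K[1,1]*d,d],-1)
    Rm=cv2.Rodrigues(s['rvec'])[0]
    w=(p-s['tvec'].reshape(3))@Rm
    w[d<=0]=np.nan
    return w
E
python3 - <<'E'
from h import *
s=manip.sense()
for k,v in s.items(): print(k,np.round(v,4))
print(R.from_quat(s['tool_rot']).as_matrix().round(3))
for n in('top','side'): 
    w=cloud(snap(n,n+'0')); print(n,np.nanmin(w,(0,1)),np.nanmax(w,(0,1)))
E
```

```text
pics
t 0.0
q [-1.4815  0.5285  1.4339  0.      1.1814 -0.1785]
qd [-0.0027 -0.0006  0.0007 -0.0014 -0.0005  0.0002]
tau [-1.20000e-03 -4.42355e+01 -1.78022e+01 -3.00000e-04  8.10000e-03
 -0.00000e+00]
tcp_pos [ 0.1654 -0.602   0.2473]
tool_rot [-0.0944  0.7016 -0.7     0.0944]
force [-0.9171  1.5798  0.2146]
ft_torque [ 0.0107  0.0042 -0.0385]
finger_gap 1.0018
[[-0.964 -0.     0.265]
 [-0.265  0.002 -0.964]
 [-0.    -1.    -0.002]]
top [ 0.06680357 -1.14022266 -0.69072778] [1.35124569 1.24748653 0.72629324]
side [-0.21818125 -0.5388508  -0.612659  ] [1.35157318 1.8410095  0.69148372]
```

View pics/top0.png

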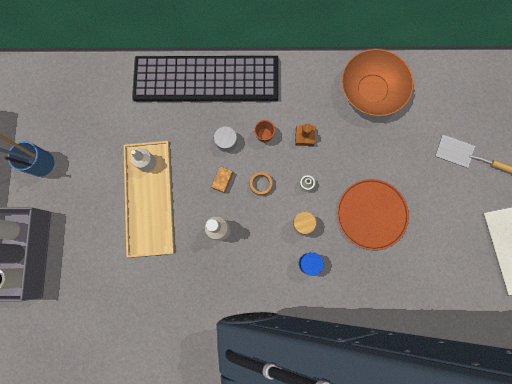

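View pics/side0.png

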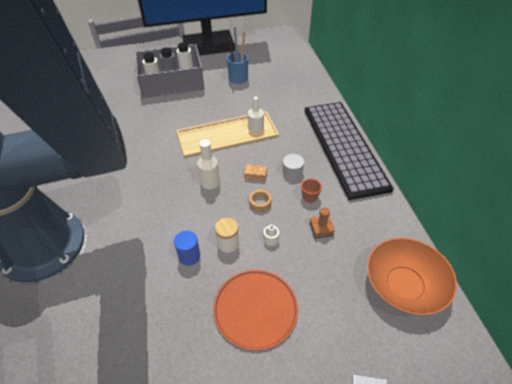

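The top picture shows the long tray at (149,199) with its glue bottle at (141,158), and the round tray at (373,214). The stock is the bottle (215,228), tin (226,138), jar (305,223), stamp (306,134) and nozzle (308,183). The look-alikes are the blue jar (312,264), the cup (264,131), the ring (261,183) and a wooden block (222,180).

```bash
python3 - <<'E'
from h import *
s=load('top0');w=cloud(s)
c=s['frame'][100:290,110:420,::-1]
cv2.imwrite('pics/crop0.png',cv2.resize(c,None,fx=2.5,fy=2.5,interpolation=cv2.INTER_CUBIC))
print(s['tvec'],(-cv2.Rodrigues(s['rvec'])[0].T@s['tvec'].reshape(3)))
for n,(u,v) in dict(bottle=(215,228),tin=(226,138),jar=(305,223),stamp=(307,134),nozzle=(308,183),blue=(312,264),cup=(264,131),ring=(261,183),block=(222,180),rt=(373,214),lt=(149,199),glue=(141,158),table=(180,300)).items():
    x0,y0=np.nanmedian(w[v-3:v+4,u-3:u+4].reshape(-1,3),0)[:2]
    r=.11 if n=='rt' else .055
    m=(np.hypot(w[...,0]-x0,w[...,1]-y0)<r)
    p=w[m]; zm=np.nanmax(p[:,2]); 
    print(n,np.round(w[v,u],4),'zmax',round(zm,4))
    for lo in (zm-.006,):
        q=p[p[:,2]>lo]; print('   top: n',len(q),'mid',((q.min(0)+q.max(0))/2).round(4),'ext',(q.max(0)-q.min(0)).round(4),'mean',q.mean(0).round(4))
E
```

```text
[0.0070929  0.55062282 0.95857445] [ 0.36987647 -0.00835641  1.04174006]
bottle [0.4375 0.1063 0.1514] zmax 0.1539
   top: n 110 mid [0.4454 0.1145 0.1509] ext [0.025  0.0249 0.006 ] mean [0.4447 0.1144 0.1507]
tin [0.679  0.0973 0.0445] zmax 0.0505
   top: n 214 mid [0.6802 0.0998 0.0475] ext [0.0573 0.0573 0.006 ] mean [0.682  0.0996 0.0461]
jar [ 0.4564 -0.1016  0.0722] zmax 0.0777
   top: n 235 mid [ 0.4577 -0.1004  0.0747] ext [0.051  0.0511 0.006 ] mean [ 0.4577 -0.0999  0.0733]
stamp [ 0.6858 -0.1117  0.0568] zmax 0.0796
   top: n 58 mid [ 0.6955 -0.1099  0.0766] ext [0.0223 0.0202 0.0059] mean [ 0.6957 -0.1103  0.0763]
nozzle [ 0.5582 -0.1123  0.0552] zmax 0.0558
   top: n 23 mid [ 0.564  -0.1115  0.0529] ext [0.0154 0.0129 0.0058] mean [ 0.5634 -0.1118  0.0523]
blue [ 0.359  -0.1167  0.0717] zmax 0.0767
   top: n 331 mid [ 0.3591 -0.1144  0.0737] ext [0.0514 0.0524 0.006 ] mean [ 0.3602 -0.1152  0.0728]
cup [ 0.7101 -0.0012  0.0074] zmax 0.0525
   top: n 45 mid [ 0.7013 -0.0014  0.0495] ext [0.0518 0.052  0.006 ] mean [0.7077 0.0015 0.0482]
ring [0.5683 0.0064 0.0016] zmax 0.0296
   top: n 113 mid [0.5641 0.0074 0.0266] ext [0.0583 0.0546 0.006 ] mean [0.5675 0.0092 0.0254]
block [0.5717 0.1075 0.0246] zmax 0.0317
   top: n 207 mid [0.5739 0.1096 0.0287] ext [0.0639 0.0512 0.006 ] mean [0.5751 0.1091 0.0276]
rt [ 0.4867 -0.2853  0.0017] zmax 0.0152
   top: n 288 mid [ 0.4871 -0.2814  0.0122] ext [0.1813 0.1825 0.006 ] mean [ 0.4874 -0.2759  0.0109]
lt [0.5239 0.3006 0.0073] zmax 0.0136
   top: n 291 mid [0.5242 0.2997 0.0106] ext [0.1064 0.1067 0.006 ] mean [0.5236 0.3023 0.0088]
glue [0.6161 0.3045 0.0804] zmax 0.1204
   top: n 25 mid [0.6208 0.312  0.1174] ext [0.0122 0.0123 0.006 ] mean [0.6214 0.312  0.1174]
table [ 0.2671  0.2101 -0.0009] zmax 0.0079
   top: n 387 mid [0.268  0.2093 0.0049] ext [0.1072 0.1067 0.006 ] mean [0.2682 0.2096 0.0031]
```

View pics/crop0.png

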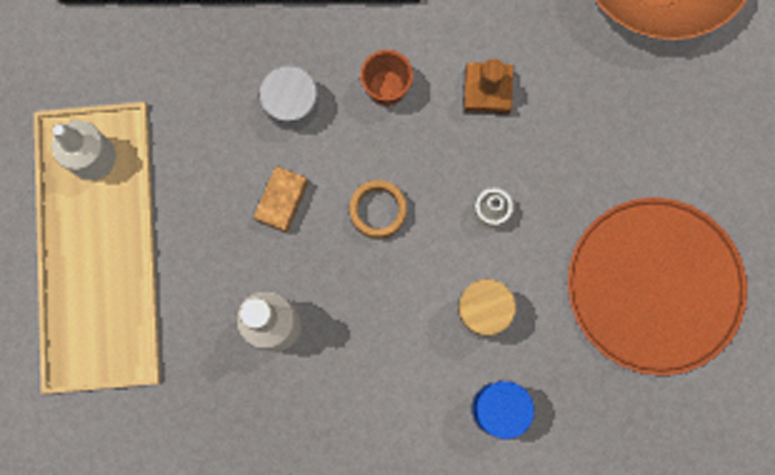

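The crop confirms the targets: bare-metal tin at crop (288,95), wooden-lidded jar at (488,307) (blue look-alike at (504,410) left alone), stamp at (490,86), white nozzle at (495,207). Next I'll refine the centres and the trays.

```bash
cat >> h.py <<'E'
def ray(s,uv,z):
    uv=np.atleast_2d(uv).astype(float);K=s['camera_matrix'];Rm=cv2.Rodrigues(s['rvec'])[0]
    d=np.c_[(uv-[K[0,2],K[1,2]])/[K[0,0],K[1,1]],np.ones(len(uv))]@Rm
    c=-Rm.T@s['tvec'].reshape(3)
    return c+d*((z-c[2])/d[:,2])[:,None]
E
python3 - <<'E'
from h import *
s=load('top0');w=cloud(s);t=load('side0');wt=cloud(t)
v,u=np.mgrid[:384,:512]
for n,x,y,h,r in [('bottle',.445,.1145,.150,.02),('tin',.681,.0995,.044,.04),('jar',.458,-.1,.072,.04),('stamp',.696,-.11,.076,.02),('nozzle',.5635,-.112,.052,.013),('collar',.5635,-.112,.034,.025),('glue',.621,.312,.117,.01),('glueshould',.621,.312,.075,.03)]:
    o=[]
    for S,W in((s,w),(t,wt)):
        m=(np.hypot(W[...,0]-x,W[...,1]-y)<r)&(abs(W[...,2]-h)<.008)
        if m.sum()<4: o.append('none');continue
        q=ray(S,np.c_[u[m],v[m]],h); c,rad=cv2.minEnclosingCircle(q[:,:2].astype(np.float32))
        o.append((int(m.sum()),np.round(c,4),round(rad,4),q.mean(0).round(4)[:2]))
    print(n,o)
hsv=cv2.cvtColor(s['frame'],cv2.COLOR_RGB2HSV)
for nm,(u0,v0,u1,v1) in dict(lt=(115,130,180,265),rt=(330,170,415,255)).items():
    m=np.zeros((384,512),np.uint8);m[v0:v1,u0:u1]=(hsv[v0:v1,u0:u1,1]>70)*255
    m=cv2.morphologyEx(m,cv2.MORPH_OPEN,np.ones((3,3)))
    q=ray(s,np.c_[u[m>0],v[m>0]],.010)[:,:2].astype(np.float32)
    print(nm,cv2.minAreaRect(q),cv2.minEnclosingCircle(q))
# stamp foot
m=(np.hypot(w[...,0]-.69,w[...,1]+.11)<.06)&(w[...,2]>.014)&(w[...,2]<.034)
q=w[m][:,:2].astype(np.float32);print('foot',cv2.minAreaRect(q))
E
```

```text
bottle [(127, array([0.4436, 0.1141]), 0.0145, array([0.444 , 0.1139])), (84, array([0.4432, 0.1082]), 0.0169, array([0.4424, 0.1083]))]
tin [(407, array([0.6802, 0.1005]), 0.0308, array([0.6805, 0.1003])), (281, array([0.6792, 0.0954]), 0.0327, array([0.6784, 0.0952]))]
jar [(400, array([ 0.4574, -0.0998]), 0.0275, array([ 0.4575, -0.0996])), (377, array([ 0.4558, -0.1045]), 0.0294, array([ 0.4554, -0.1048]))]
stamp [(80, array([ 0.6943, -0.1094]), 0.013, array([ 0.6945, -0.1092])), (79, array([ 0.6936, -0.1161]), 0.0143, array([ 0.6928, -0.115 ]))]
nozzle [(28, array([ 0.5641, -0.111 ]), 0.0089, array([ 0.5635, -0.1108])), (39, array([ 0.5609, -0.1165]), 0.0108, array([ 0.5613, -0.1176]))]
collar [(103, array([ 0.5637, -0.1113]), 0.0191, array([ 0.5626, -0.1112])), (131, array([ 0.5615, -0.1168]), 0.0211, array([ 0.5605, -0.1198]))]
glue [(35, array([0.6198, 0.311 ]), 0.0082, array([0.6201, 0.311 ])), (17, array([0.6192, 0.3051]), 0.0108, array([0.6184, 0.3038]))]
glueshould [(143, array([0.6192, 0.3105]), 0.0229, array([0.6174, 0.3068])), (77, array([0.6176, 0.3003]), 0.0215, array([0.6177, 0.2995]))]
lt ((0.5280267000198364, 0.3035436272621155), (0.30101919174194336, 0.12243199348449707), 5.258991718292236) ((0.5274093151092529, 0.30261465907096863), 0.16061638295650482)
rt ((0.48712214827537537, -0.2818242907524109), (0.18141022324562073, 0.1833541840314865), 0.08440189063549042) ((0.48705706000328064, -0.28181689977645874), 0.09276840835809708)
foot ((0.695780336856842, -0.10975060611963272), (0.04820108413696289, 0.05148058757185936), 88.99785614013672)
```

```bash
python3 -m handwheel '[-41.4,0,-40.5,0,0.268,0,8.5,-41.4,0,-40.5,0,0.268,0,8.5,-41.4,0,-40.5,0,0.268,0,8.5,-41.4,0,-40.5,0,0.268,0,8.5,-41.4,0,-40.5,0,0.268,0,8.5,-41.4,0,-40.5,0,0.268,0,8.5,-41.4,0,-40.5,0,0.268,0,8.5,-41.4,0,-40.5,0,0.268,0,8.5,-41.4,0,-40.5,0,0.268,0,8.5,-41.4,0,-40.5,0,0.268,0,8.5]' 60
python3 -c "
from h import *
s=manip.sense();print(s['tcp_pos'],R.from_quat(s['tool_rot']).as_matrix().round(3),s['q'])"
```

```text
t: 0.93
tcp_pos: [0.3759, -0.2409, 0.2482]
tool_rot: [0.0, 0.707, -0.707, -0.0]
force: [0.1, -0.6, -0.6]
finger_gap: 0.995
[ 0.37594316 -0.24089181  0.24819015] [[-1.    -0.    -0.001]
 [ 0.001  0.    -1.   ]
 [ 0.    -1.    -0.   ]] [-8.21155565e-01  2.88595970e-01  1.86179093e+00  1.17899610e-04
  9.91609960e-01  7.50387870e-01]
```

```bash
python3 -m handwheel '[-8.1,0,-13.9,0,0,0,8.5,-8.1,0,-13.9,0,0,0,8.5,-8.1,0,-13.9,0,0,0,8.5,-8.1,0,-13.9,0,0,0,8.5,-8.1,0,-13.9,0,0,0,8.5,-8.1,0,-13.9,0,0,0,8.5,-8.1,0,-13.9,0,0,0,8.5]'
cat >> h.py <<'E'
def circ(S,x,y,h,r,tol=.008):
    W=cloud(S);v,u=np.mgrid[:384,:512]
    m=(np.hypot(W[...,0]-x,W[...,1]-y)<r)&(abs(W[...,2]-h)<tol)
    if m.sum()<4: return None
    q=ray(S,np.c_[u[m],v[m]],h);c,rad=cv2.minEnclosingCircle(q[:,:2].astype(np.float32))
    return int(m.sum()),np.round(c,4),round(rad,4)
E
python3 - <<'E'
from h import *
S=snap('wrist','w1')
print(circ(S,.457,-.102,.072,.045),circ(S,.36,-.117,.072,.045),circ(S,.5635,-.113,.052,.013),circ(S,.5635,-.113,.034,.025))
w=cloud(S);print('cam',-cv2.Rodrigues(S['rvec'])[0].T@S['tvec'].reshape(3))
E
```

```text
t: 1.52
tcp_pos: [0.4562, -0.104, 0.2481]
tool_rot: [0.001, -0.707, 0.707, 0.0]
force: [1.1, -0.4, -0.5]
finger_gap: 0.997
(2705, array([ 0.4563, -0.1021]), 0.0279) (2143, array([ 0.3594, -0.1176]), 0.0293) (232, array([ 0.5614, -0.1141]), 0.009) (707, array([ 0.5619, -0.1143]), 0.0189)
cam [ 0.53826514 -0.10466386  0.37404568]
```

View pics/w1.png

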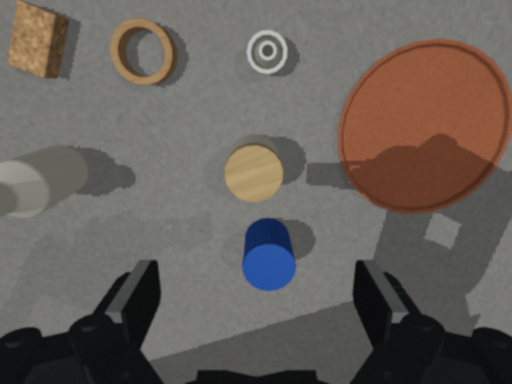

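The wrist view shows the wooden-lidded jar at (254,172), the blue one at (269,256) and the nozzle at (267,51). It measures the jar at (0.456,-0.102), midway between the top and side cameras, so I'll use their averages. Now I'll pick up the jar.

```bash
python3 -m handwheel '[0,5,0,0,0,0,8.5,0,10,0,0,0,0,8.5,0,14,0,0,0,0,8.5,0,17,0,0,0,0,8.5,0,19,0,0,0,0,8.5,0,20,0,0,0,0,8.5,0,20,0,0,0,0,8.5,0,20,0,0,0,0,8.5,0,20,0,0,0,0,8.5]'
python3 -m handwheel '[0,0,0,0,0,0,6.5,0,0,0,0,0,0,6,0,0,0,0,0,0,5.6,0,0,0,0,0,0,5,0,0,0,0,0,0,4.5,0,0,0,0,0,0,4.5,0,0,0,0,0,0,4.5,0,0,0,0,0,0,4.5]' 50
```

```text
t: 2.32
tcp_pos: [0.4575, -0.105, 0.0497]
tool_rot: [-0.001, -0.707, 0.708, -0.0]
force: [1.9, 0.0, 0.5]
finger_gap: 0.993
t: 2.98
tcp_pos: [0.4571, -0.1038, 0.0497]
tool_rot: [-0.001, -0.707, 0.707, -0.001]
force: [0.1, 1.7, 8.6]
finger_gap: 0.636
```

```bash
python3 -m handwheel '[0,-4,0,0,0,0,4.5,0,-8,0,0,0,0,4.5,0,-12,0,0,0,0,4.5,0,-16,0,0,0,0,4.5,0,-19.5,0,0,0,0,4.5,0,-19.5,0,0,0,0,4.5,0.5,-19.5,-4,0,0,0,4.5,1,-19.5,-8,0,0,0,4.5,1.3,-19.5,-12,0,0,0,4.5,1.5,-19.5,-16,0,0,0,4.5]'
python3 -m handwheel '[1.1,0,-23.5,0,0,0,4.5,1.1,0,-23.5,0,0,0,4.5,1.1,0,-23.5,0,0,0,4.5,1.1,0,-23.5,0,0,0,4.5,1.1,0,-23.5,0,0,0,4.5,1.1,0,-23.5,0,0,0,4.5,1.1,0,-23.5,0,0,0,4.5,1.1,0,-23.5,0,0,0,4.5,1.1,0,-23.5,0,0,0,4.5]'
python3 - <<'E'
from h import *
S=snap('top','t2');snap('side','s2')
h=manip.sense()['tcp_pos'][2]+.0223
print(manip.sense()['tcp_pos']); print(circ(S,.44,.3,h,.05),circ(load('s2'),.44,.29,h,.05))
E
```

```text
t: 3.82
tcp_pos: [0.44, 0.0576, 0.2429]
tool_rot: [0.0, 0.707, -0.707, -0.001]
force: [0.5, -0.2, -1.6]
finger_gap: 0.628
t: 4.57
tcp_pos: [0.4297, 0.2905, 0.2426]
tool_rot: [0.001, -0.707, 0.708, 0.0]
force: [0.1, 0.6, -1.4]
finger_gap: 0.629
[0.43028537 0.28983712 0.24291772]
(111, array([0.4293, 0.2886]), 0.0269) (116, array([0.4262, 0.2733]), 0.039)
```

View pics/s2.png

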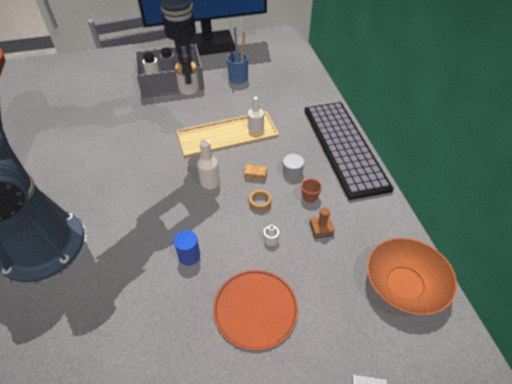

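```bash
python3 - <<'E'
from h import *
S=snap('wrist','w2')
print(circ(S,.6195,.308,.117,.014),circ(S,.6195,.308,.075,.03))
w=cloud(S);m=(w[...,2]>.002)&(w[...,2]<.014)&(abs(w[...,1]-.3)<.1)&(w[...,0]<.72)
hsv=cv2.cvtColor(S['frame'],cv2.COLOR_RGB2HSV)
mm=((hsv[...,1]>70)&m).astype(np.uint8);mm=cv2.morphologyEx(mm,cv2.MORPH_OPEN,np.ones((3,3)))
v,u=np.nonzero(mm);q=ray(S,np.c_[u,v],.01)[:,:2].astype(np.float32);print(cv2.minAreaRect(q))
E
```

```text
None None
((0.4823383688926697, 0.29848307371139526), (0.21166938543319702, 0.11961580067873001), 5.250805854797363)
```

View pics/w2.png

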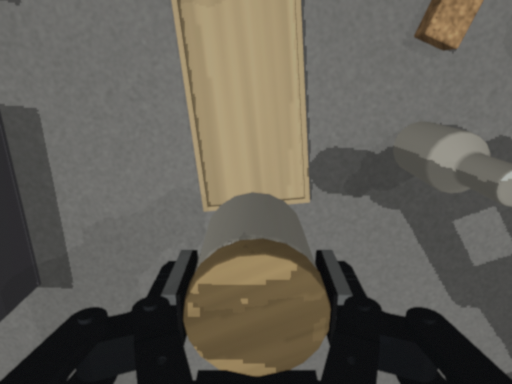

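```bash
python3 -m handwheel '[-0.1,4,-0.3,0,0,0,4.5,-0.1,8,-0.3,0,0,0,4.5,-0.1,12,-0.3,0,0,0,4.5,-0.1,15,-0.3,0,0,0,4.5,-0.1,17,-0.3,0,0,0,4.5,-0.1,18,-0.3,0,0,0,4.5,-0.1,18.3,-0.3,0,0,0,4.5,-0.1,18.5,-0.3,0,0,0,4.5,-0.1,18.5,-0.3,0,0,0,4.5]'
python3 -m handwheel '[0,0.1,0,0,0,0,4.5,0,0.2,0,0,0,0,4.5,0,0.2,0,0,0,0,4.5]'
```

```text
t: 5.47
tcp_pos: [0.4327, 0.2941, 0.0592]
tool_rot: [0.001, 0.707, -0.707, 0.0]
force: [0.2, -0.5, -1.5]
finger_gap: 0.631
t: 5.72
tcp_pos: [0.4322, 0.2944, 0.0572]
tool_rot: [0.001, 0.707, -0.707, 0.001]
force: [0.1, 0.2, -1.7]
finger_gap: 0.629
```

```bash
python3 -m handwheel '[0,0.1,0,0,0,0,4.5,0,0.2,0,0,0,0,4.5,0,0.2,0,0,0,0,4.5]'; python3 -m handwheel '[0,0.1,0,0,0,0,4.5,0,0.1,0,0,0,0,4.5]'
```

```text
t: 5.97
tcp_pos: [0.4319, 0.2943, 0.0548]
tool_rot: [0.0, 0.707, -0.707, 0.0]
force: [-1.2, 0.2, 2.4]
finger_gap: 0.628
t: 6.13
tcp_pos: [0.432, 0.2944, 0.0547]
tool_rot: [0.0, 0.707, -0.707, 0.001]
force: [-1.5, -0.4, 10.3]
finger_gap: 0.631
```

```bash
python3 -m handwheel '[0,-0.1,0,0,0,0,5.6,0,-0.1,0,0,0,0,6.2,0,-0.1,0,0,0,0,7.2,0,-0.1,0,0,0,0,7.2,0,-3,0,0,0,0,7.2,0,-7,0,0,0,0,7.2,0,-11,0,0,0,0,7.2,0,-15,0,0,0,0,7.2,0,-18.5,0,0,0,0,7.2,0,-18.5,0,0,0,0,7.2]'
python3 -m handwheel '[-26.2,0,40.7,0,0,0,5,-26.2,0,40.7,0,0,0,5,-26.2,0,40.7,0,0,0,5,-26.2,0,40.7,0,0,0,5,-26.2,0,40.7,0,0,0,5,-26.2,0,40.7,0,0,0,5,-26.2,0,40.7,0,0,0,5,-26.2,0,40.7,0,0,0,5,-26.2,0,40.7,0,0,0,5,-26.2,0,40.7,0,0,0,5]'
python3 - <<'E'
from h import *
S=snap('top','t3')
print(circ(S,.433,.296,.077,.05))
E
```

```text
t: 6.97
tcp_pos: [0.4355, 0.2958, 0.2452]
tool_rot: [0.005, 0.709, -0.705, 0.005]
force: [0.9, 0.2, -0.9]
finger_gap: 0.844
t: 7.8
tcp_pos: [0.6574, -0.0582, 0.2371]
tool_rot: [-0.0, 0.707, -0.707, -0.001]
force: [0.9, 0.4, 0.2]
finger_gap: 0.584
None
```

View pics/t3.png

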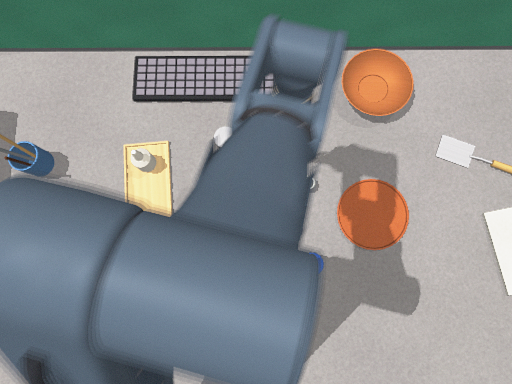

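The top view is mostly covered by the arm. I'll carry on to above the stamp and use the wrist camera.

```bash
python3 -m handwheel '[-3.7,0.5,5.4,0,0,0,5,-3.7,0.5,5.4,0,0,0,5,-3.7,0.5,5.4,0,0,0,5,-3.7,0.5,5.4,0,0,0,5]'
python3 - <<'E'
from h import *
S=snap('wrist','w3');T=snap('side','s3')
print(circ(S,.694,-.1127,.076,.02),circ(T,.433,.291,.077,.05),circ(T,.694,-.1127,.076,.02))
E
```

```text
t: 8.18
tcp_pos: [0.6938, -0.1115, 0.2314]
tool_rot: [0.0, 0.707, -0.707, -0.002]
force: [0.1, 0.8, -0.5]
finger_gap: 0.589
(671, array([ 0.6961, -0.1124]), 0.0132) (203, array([0.4284, 0.2886]), 0.0327) (83, array([ 0.693 , -0.1157]), 0.0144)
```

View pics/w3.png

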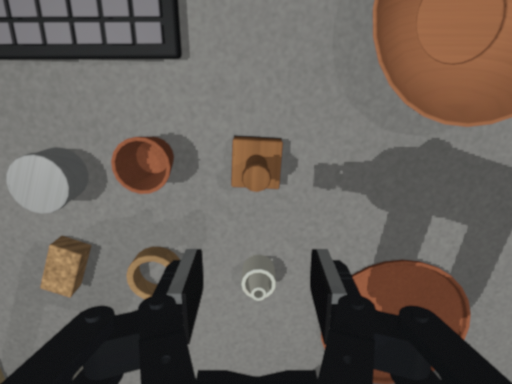

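View pics/s3.png

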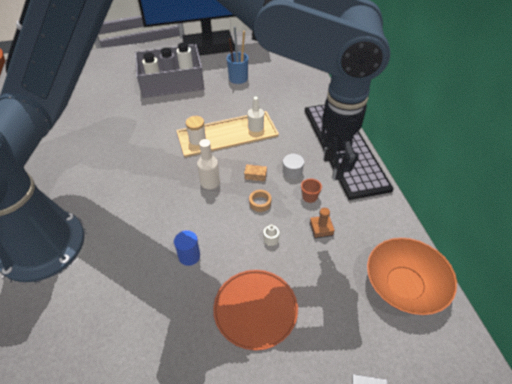

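The side view shows the jar standing in the tray at (195,131), and the wrist view has the stamp knob at (257,175), so (0.695,-0.112). I'll grip the knob.

```bash
python3 -m handwheel '[-0.1,4,0.1,0,0,0,5,-0.1,8,0.1,0,0,0,5,-0.1,12,0.1,0,0,0,5,-0.1,15,0.1,0,0,0,5,-0.1,17,0.1,0,0,0,5,-0.1,17,0.1,0,0,0,5,-0.1,17,0.1,0,0,0,4,-0.1,17,0.1,0,0,0,3.4,-0.1,17,0.1,0,0,0,2.9,-0.1,17,0.1,0,0,0,2.6]'
python3 -m handwheel '[0,0,0,0,0,0,2.4,0,0,0,0,0,0,2,0,0,0,0,0,0,1.5,0,0,0,0,0,0,1.5,0,0,0,0,0,0,1.5]'
```

```text
t: 9.12
tcp_pos: [0.6965, -0.1114, 0.0659]
tool_rot: [-0.001, -0.707, 0.708, -0.002]
force: [0.1, 0.4, 0.9]
finger_gap: 0.304
t: 9.53
tcp_pos: [0.6965, -0.1114, 0.0661]
tool_rot: [-0.002, -0.707, 0.707, -0.001]
force: [-1.2, 1.5, 7.2]
finger_gap: 0.286
```

```bash
python3 -m handwheel '[0,-4,0,0,0,0,1.5,0,-8,0,0,0,0,1.5,0,-12,0,0,0,0,1.5,0,-16,0,0,0,0,1.5,1.6,-16,-3.8,0,0,0,1.5,3.2,-16,-7.6,0,0,0,1.5,4.8,-16,-11.4,0,0,0,1.5,6.4,-16,-15.2,0,0,0,1.5,8,-16,-19,0,0,0,1.5]'
python3 -m handwheel '[9,0,-22.4,0,0,0,1.5,9,0,-22.4,0,0,0,1.5,9,0,-22.4,0,0,0,1.5,9,0,-22.4,0,0,0,1.5,9,0,-22.4,0,0,0,1.5,9,0,-22.4,0,0,0,1.5,9,0,-22.4,0,0,0,1.5,9,0,-22.4,0,0,0,1.5,9,0,-22.4,0,0,0,1.5]'
python3 - <<'E'
from h import *
S=snap('wrist','w4');print(manip.sense()['tcp_pos'])
print(circ(S,.62,.309,.117,.015),circ(S,.62,.309,.075,.03))
E
```

```text
t: 10.28
tcp_pos: [0.614, 0.08, 0.224]
tool_rot: [-0.001, -0.707, 0.707, 0.0]
force: [0.6, 0.2, -1.0]
finger_gap: 0.288
t: 11.03
tcp_pos: [0.5252, 0.3025, 0.2236]
tool_rot: [-0.0, -0.707, 0.707, -0.0]
force: [-0.2, -0.7, -0.6]
finger_gap: 0.285
[0.52564016 0.30183979 0.22357863]
(487, array([0.6195, 0.311 ]), 0.0077) (1638, array([0.6201, 0.3107]), 0.0214)
```

View pics/w4.png

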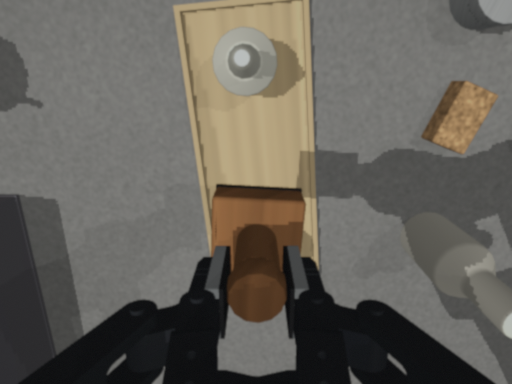

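The spigot is at (243,58), so (0.620,0.311), and the stamp hangs straight at (257,285). I'll lower it now.

```bash
python3 -m handwheel '[0,4,0,0,0,0,1.5,0,8,0,0,0,0,1.5,0,11.5,0,0,0,0,1.5,0,13.5,0,0,0,0,1.5,0,14.6,0,0,0,0,1.5,0,14.8,0,0,0,0,1.5,0,14.9,0,0,0,0,1.5,0,14.9,0,0,0,0,1.5]'
python3 -m handwheel '[0,0.1,0,0,0,0,1.5,0,0.2,0,0,0,0,1.5,0,0.3,0,0,0,0,1.5,0,0.3,0,0,0,0,1.5]'
```

```text
t: 11.75
tcp_pos: [0.5267, 0.3026, 0.0756]
tool_rot: [0.001, 0.707, -0.707, 0.001]
force: [0.6, -0.3, -0.6]
finger_gap: 0.284
t: 12.08
tcp_pos: [0.5254, 0.3029, 0.072]
tool_rot: [0.0, 0.707, -0.707, 0.0]
force: [-0.4, 0.1, -1.4]
finger_gap: 0.282
```

```bash
python3 -m handwheel '[0,0.1,0,0,0,0,1.5,0,0.1,0,0,0,0,1.5]'; python3 -m handwheel '[0,0.05,0,0,0,0,1.5,0,0.1,0,0,0,0,1.5]'
```

```text
t: 12.25
tcp_pos: [0.5253, 0.303, 0.0711]
tool_rot: [0.0, 0.707, -0.707, 0.0]
force: [-2.0, 0.1, 4.2]
finger_gap: 0.282
t: 12.42
tcp_pos: [0.5253, 0.3031, 0.071]
tool_rot: [0.0, 0.707, -0.707, 0.0]
force: [-3.6, -1.6, 14.1]
finger_gap: 0.288
```

```bash
python3 -m handwheel '[0,-0.1,0,0,0,0,3,0,-0.1,0,0,0,0,4,0,-0.1,0,0,0,0,5,0,-0.1,0,0,0,0,5,0,-3,0,0,0,0,5,0,-7,0,0,0,0,5,0,-11,0,0,0,0,5,0,-15,0,0,0,0,5,0,-15,0,0,0,0,5,0,-15,0,0,0,0,5]'
python3 -m handwheel '[-3.7,0,41.7,0,0,0,6,-3.7,0,41.7,0,0,0,6,-3.7,0,41.7,0,0,0,6,-3.7,0,41.7,0,0,0,6,-3.7,0,41.7,0,0,0,6,-3.7,0,41.7,0,0,0,6,-3.7,0,41.7,0,0,0,6,-3.7,0,41.7,0,0,0,6,-3.7,0,41.7,0,0,0,6,-3.7,0,41.7,0,0,0,6]'
python3 -m handwheel '[0,0,1,0,0,0,6,0,0,1,0,0,0,6,0,0,1,0,0,0,6]'
python3 - <<'E'
from h import *
S=snap('wrist','w5');T=snap('side','s5');print(manip.sense()['tcp_pos'])
for X in(S,T):print(circ(X,.562,-.114,.052,.013),circ(X,.562,-.114,.034,.025))
E
```

```text
t: 13.25
tcp_pos: [0.5269, 0.3033, 0.2222]
tool_rot: [0.002, 0.708, -0.706, 0.002]
force: [0.1, -0.7, 0.5]
finger_gap: 0.587
t: 14.08
tcp_pos: [0.5604, -0.1139, 0.2171]
tool_rot: [-0.001, 0.708, -0.706, -0.002]
force: [0.2, 1.1, 0.5]
finger_gap: 0.706
t: 14.33
tcp_pos: [0.5606, -0.1219, 0.2175]
tool_rot: [-0.001, 0.708, -0.706, -0.002]
force: [0.3, 0.8, 0.3]
finger_gap: 0.699
[ 0.56087708 -0.12027695  0.21820974]
(237, array([ 0.5638, -0.1137]), 0.0098) (761, array([ 0.563 , -0.1143]), 0.0195)
(39, array([ 0.5617, -0.1168]), 0.011) (127, array([ 0.5615, -0.1166]), 0.0208)
```

View pics/s5.png

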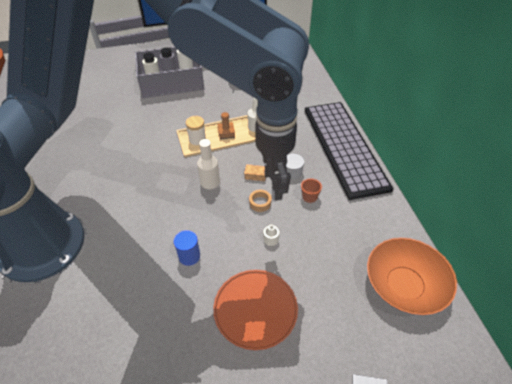

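View pics/w5.png

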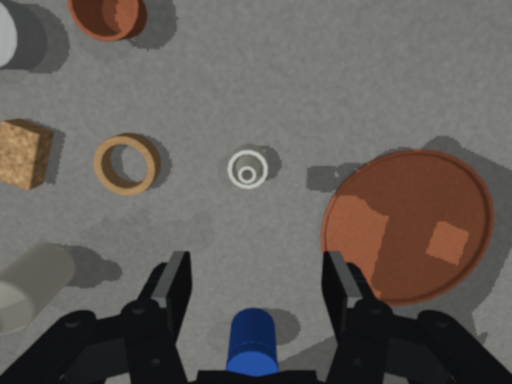

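Jar (195,128) and stamp (226,125) both stand in the tray. The nozzle is at (247,170) in the wrist view, so (0.5625,-0.114).

```bash
python3 -m handwheel '[-0.15,4,-0.6,0,0,0,6,-0.15,8,-0.6,0,0,0,6,-0.15,12,-0.6,0,0,0,6,-0.15,16,-0.6,0,0,0,6,-0.15,18.5,-0.6,0,0,0,6,-0.15,19.5,-0.6,0,0,0,6,-0.15,19.5,-0.6,0,0,0,6,-0.15,19.5,-0.6,0,0,0,6]'
python3 -m handwheel '[0,0,0,0,0,0,5,0,0,0,0,0,0,4.4,0,0,0,0,0,0,4.1,0,0,0,0,0,0,3.9,0,0,0,0,0,0,3.6,0,0,0,0,0,0,3,0,0,0,0,0,0,3,0,0,0,0,0,0,3]' 60
```

```text
t: 15.1
tcp_pos: [0.5638, -0.1151, 0.0247]
tool_rot: [-0.001, 0.707, -0.707, 0.001]
force: [-0.2, 0.2, 0.6]
finger_gap: 0.698
t: 15.77
tcp_pos: [0.5642, -0.1167, 0.026]
tool_rot: [-0.001, -0.707, 0.707, -0.001]
force: [-0.5, 0.9, 6.9]
finger_gap: 0.424
```

```bash
python3 -m handwheel '[0,-4,0,0,0,0,3,0,-8,0,0,0,0,3,0,-12,0,0,0,0,3,0,-16,0,0,0,0,3,0,-18,-1,0,0,0,3,-0.8,-18,-5,0,0,0,3,-1.6,-18,-9,0,0,0,3,-2.4,-18,-13,0,0,0,3,-3.2,-18,-17,0,0,0,3]' 80
python3 -m handwheel '[-2.4,0,-25.7,0,0,0,3,-2.4,0,-25.7,0,0,0,3,-2.4,0,-25.7,0,0,0,3,-2.4,0,-25.7,0,0,0,3,-2.4,0,-25.7,0,0,0,3,-2.4,0,-25.7,0,0,0,3,-2.4,0,-25.7,0,0,0,3,-2.4,0,-25.7,0,0,0,3,-2.4,0,-25.7,0,0,0,3]'
python3 - <<'E'
from h import *
S=snap('wrist','w6');T=snap('side','s6');s=manip.sense();print(s['tcp_pos'],s['force'])
print(circ(S,.62,.309,s['tcp_pos'][2]+.026,.02,.006))
cv2.imwrite('pics/s6c.png',cv2.resize(T['frame'][40:200,150:340,::-1],None,fx=4,fy=3.7))
E
```

```text
t: 16.52
tcp_pos: [0.5955, 0.0549, 0.2053]
tool_rot: [-0.001, -0.707, 0.707, 0.0]
force: [0.0, -0.1, -0.7]
finger_gap: 0.42
t: 17.27
tcp_pos: [0.6189, 0.3105, 0.2042]
tool_rot: [0.001, -0.707, 0.708, -0.0]
force: [0.1, -0.1, 0.3]
finger_gap: 0.419
[0.61934439 0.30877409 0.20428018] [0.35821078 0.43598207 0.27944797]
(2034, array([0.6214, 0.3092]), 0.0207)
```

View pics/w6.png

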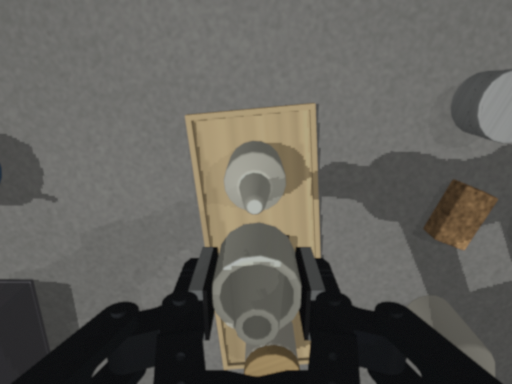

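View pics/s6c.png

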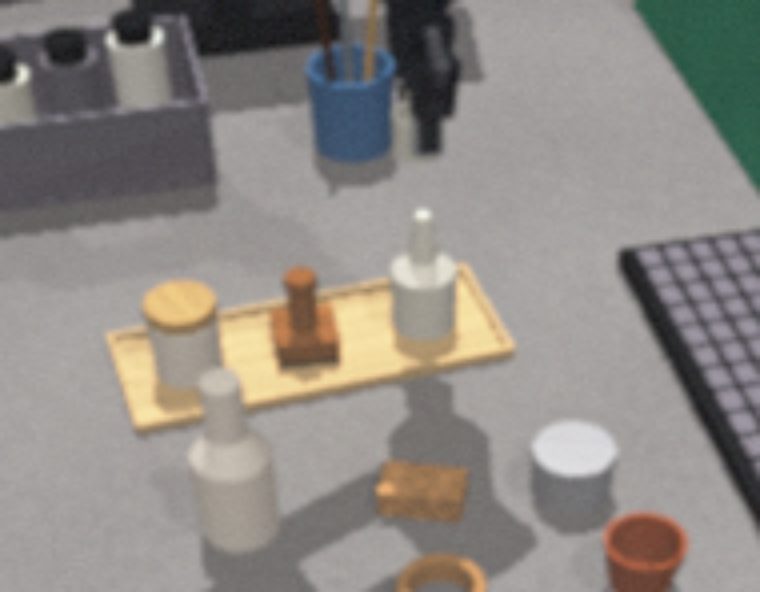

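```bash
python3 - <<'E'
from h import *
S=load('w6')
print(circ(S,.62,.310,.117,.015),ray(S,(255,206),.117))
w=cloud(S);v,u=np.mgrid[:384,:512]
m=(np.hypot(w[...,0]-.62,w[...,1]-.309)<.04)&(w[...,2]>.2)&(w[...,2]<.26)&(v>220)
# collar top ring z ~ tcp+.008, tip z~tcp+.026
for h in(.212,.230):
    k=m&(abs(w[...,2]-h)<.003)&(u>212)&(u<302); q=w[k]; print(h,k.sum(),q.min(0).round(4),q.max(0).round(4))
print(ray(S,(256,328),.230))
E
```

```text
(411, array([0.6229, 0.311 ]), 0.0084) [[0.62058782 0.31031395 0.117     ]]
0.212 2713 [0.6014 0.2914 0.209 ] [0.6364 0.3275 0.215 ]
0.23 1196 [0.6094 0.3013 0.227 ] [0.6262 0.3178 0.2327]
[[0.61649205 0.30971265 0.23      ]]
```

```bash
python3 -m handwheel '[-0.2,2,-0.15,0,0,0,3,-0.2,4,-0.15,0,0,0,3,-0.2,5.2,-0.15,0,0,0,3,-0.2,6.2,-0.15,0,0,0,3,-0.2,7,-0.15,0,0,0,3,-0.2,7,-0.15,0,0,0,3]' 100
python3 -m handwheel '[0,0.5,0,0,0,0,3,0,1,0,0,0,0,3,0,1.4,0,0,0,0,3,0,1.7,0,0,0,0,3,0,2,0,0,0,0,3]'
```

```text
t: 17.87
tcp_pos: [0.6207, 0.311, 0.1325]
tool_rot: [0.001, -0.707, 0.707, 0.002]
force: [-1.0, 0.7, -0.7]
finger_gap: 0.411
t: 18.28
tcp_pos: [0.6216, 0.3123, 0.1143]
tool_rot: [0.0, 0.707, -0.707, 0.0]
force: [-0.5, 0.9, 0.7]
finger_gap: 0.41
```

```bash
python3 -m handwheel '[0,0.3,0,0,0,0,3,0,0.6,0,0,0,0,3,0,0.8,0,0,0,0,3,0,0.9,0,0,0,0,3]'
python3 -m handwheel '[0,0.1,0,0,0,0,3,0,0.2,0,0,0,0,3]'
```

```text
t: 18.62
tcp_pos: [0.6222, 0.3122, 0.1057]
tool_rot: [0.001, 0.707, -0.707, 0.001]
force: [-0.0, -0.7, 6.2]
finger_gap: 0.411
t: 18.78
tcp_pos: [0.6223, 0.3122, 0.1055]
tool_rot: [0.001, 0.707, -0.707, 0.001]
force: [-2.8, -0.6, 13.5]
finger_gap: 0.41
```

Wedged at the expected height. I'll press harder now, to about 25–35 N.

```bash
python3 -m handwheel '[0,0.1,0,0,0,0,3,0,0.2,0,0,0,0,3,0,0.2,0,0,0,0,3]'
```

```text
t: 19.03
tcp_pos: [0.6223, 0.3123, 0.1053]
tool_rot: [0.001, 0.707, -0.707, 0.001]
force: [-2.9, -2.5, 16.2]
finger_gap: 0.413
```

```bash
python3 -m handwheel '[0,0.1,0,0,0,0,3,0,0.1,0,0,0,0,3]'
```

```text
t: 19.2
tcp_pos: [0.6223, 0.3122, 0.1053]
tool_rot: [0.001, 0.707, -0.707, 0.001]
force: [-4.4, -3.0, 19.5]
finger_gap: 0.414
```

```bash
python3 -m handwheel '[0,0.2,0,0,0,0,3,0,0.3,0,0,0,0,3,0,0.3,0,0,0,0,3,0,0.3,0,0,0,0,3]'
```

```text
t: 19.53
tcp_pos: [0.6223, 0.3122, 0.105]
tool_rot: [0.001, 0.707, -0.707, 0.001]
force: [-8.8, -2.9, 31.4]
finger_gap: 0.411
```

```bash
python3 -m handwheel '[0,-0.3,0,0,0,0,3,0,-0.6,0,0,0,0,3,0,-0.7,0,0,0,0,3,0,-0.7,0,0,0,0,3]' 25
python3 -m handwheel '[0,0,0,0,0,0,4,0,0,0,0,0,0,4.8,0,0,0,0,0,0,5.5,0,0,0,0,0,0,5.5,0,0,0,0,0,0,5.5,0,-2,0,0,0,0,5.5,0,-5,0,0,0,0,5.5,0,-9,0,0,0,0,5.5,0,-9,0,0,0,0,5.5]'
python3 - <<'E'
from h import *
S=snap('wrist','w7');T=snap('side','s7')
print(circ(S,.62,.31,.131,.02),circ(S,.62,.31,.113,.03))
cv2.imwrite('pics/s7c.png',cv2.resize(T['frame'][40:200,150:340,::-1],None,fx=4,fy=3.7))
E
```

```text
t: 19.87
tcp_pos: [0.6223, 0.3122, 0.1052]
tool_rot: [0.001, 0.707, -0.707, 0.001]
force: [-0.3, -1.1, 6.9]
finger_gap: 0.417
t: 20.62
tcp_pos: [0.626, 0.3139, 0.2027]
tool_rot: [0.005, 0.709, -0.705, 0.005]
force: [1.0, 0.9, 2.1]
finger_gap: 0.642
(495, array([0.6225, 0.3112]), 0.0101) (1532, array([0.6216, 0.3112]), 0.0201)
```

View pics/s7c.png

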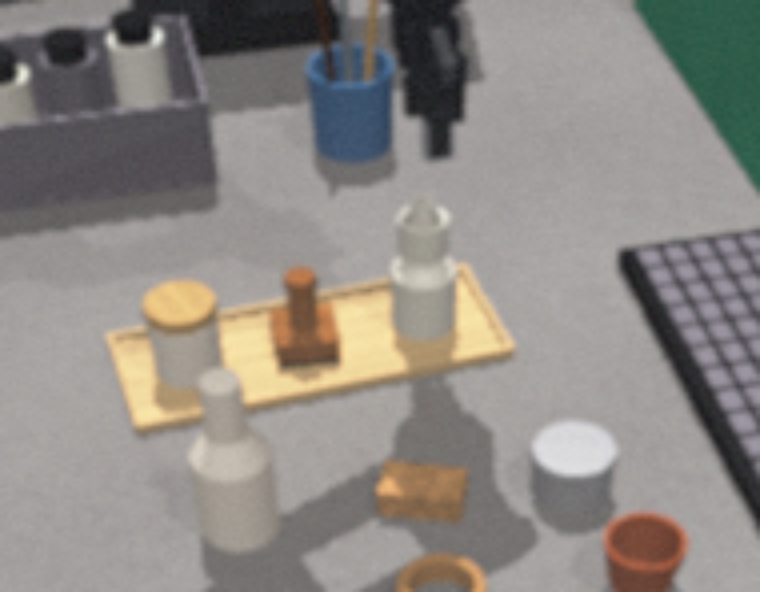

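View pics/w7.png

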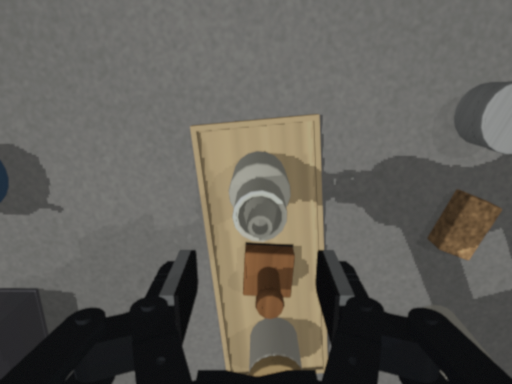

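The side crop shows the nozzle seated on the glue bottle at (423,235), with its top at 0.131 m as expected, and the jar and stamp upright. Now the tin.

```bash
python3 -m handwheel '[-5.6,-1,21.4,0,0,0,8.2,-5.6,-1,21.4,0,0,0,8.2,-5.6,-1,21.4,0,0,0,8.2,-5.6,-1,21.4,0,0,0,8.2,-5.6,-1,21.4,0,0,0,8.2,-5.6,-1,21.4,0,0,0,8.2,-5.6,-1,21.4,0,0,0,8.2,-5.6,-1,21.4,0,0,0,8.2,-5.6,-1,21.4,0,0,0,8.2]' 50
python3 - <<'E'
from h import *
S=snap('wrist','w8');print(manip.sense()['tcp_pos'])
print(circ(S,.68,.098,.044,.045),circ(S,.62,.31,.131,.02))
E
```

```text
t: 21.47
tcp_pos: [0.6763, 0.0995, 0.2031]
tool_rot: [-0.001, 0.707, -0.707, -0.001]
force: [0.9, 0.8, 0.7]
finger_gap: 0.957
[0.67636085 0.1000433  0.20335515]
(3598, array([0.6805, 0.0987]), 0.0302) None
```

```bash
python3 -m handwheel '[-0.4,4,0.1,0,0,0,8.2,-0.4,8,0.1,0,0,0,8.2,-0.4,12,0.1,0,0,0,8.2,-0.4,15,0.1,0,0,0,8.2,-0.4,17,0.1,0,0,0,8.2,-0.4,17.4,0.1,0,0,0,8.2,-0.4,17.4,0.1,0,0,0,8.2,-0.4,17.4,0.1,0,0,0,8.2]'
python3 -m handwheel '[0,0,0,0,0,0,7.2,0,0,0,0,0,0,6.6,0,0,0,0,0,0,6.2,0,0,0,0,0,0,5.8,0,0,0,0,0,0,5.2,0,0,0,0,0,0,5,0,0,0,0,0,0,5]' 50
```

```text
t: 22.18
tcp_pos: [0.6821, 0.0985, 0.0312]
tool_rot: [0.0, 0.707, -0.707, 0.001]
force: [0.0, 0.0, -0.0]
finger_gap: 0.961
t: 22.77
tcp_pos: [0.6827, 0.0975, 0.0327]
tool_rot: [0.001, 0.707, -0.707, 0.001]
force: [-0.2, 1.4, 5.7]
finger_gap: 0.686
```

```bash
python3 -m handwheel '[0,-3,0,0,0,0,5,0,-7,0,0,0,0,5,0,-11,0,0,0,0,5,0,-15,0,0,0,0,5,1,-17,2,0,0,0,5,3,-17,5,0,0,0,5,5,-17,8,0,0,0,5,7,-17,11,0,0,0,5,9,-17,14,0,0,0,5,11,-17,17,0,0,0,5]'
python3 -m handwheel '[13.1,0,21.2,0,0,0,5,13.1,0,21.2,0,0,0,5,13.1,0,21.2,0,0,0,5,13.1,0,21.2,0,0,0,5,13.1,0,21.2,0,0,0,5,13.1,0,21.2,0,0,0,5,13.1,0,21.2,0,0,0,5,13.1,0,21.2,0,0,0,5,13.1,0,21.2,0,0,0,5]'
python3 - <<'E'
from h import *
S=snap('wrist','w9');T=snap('side','s9');print(manip.sense()['tcp_pos'])
w=cloud(S);hsv=cv2.cvtColor(S['frame'],cv2.COLOR_RGB2HSV)
m=(hsv[...,1]>90)&(np.hypot(w[...,0]-.486,w[...,1]+.284)<.12)&(w[...,2]>.006)&(w[...,2]<.018)
q=w[m][:,:2];A=np.c_[2*q,np.ones(len(q))];x=np.linalg.lstsq(A,(q**2).sum(1),rcond=None)[0];print(x[:2],np.sqrt(x[2]+x[0]**2+x[1]**2),len(q))
E
```

```text
t: 23.6
tcp_pos: [0.5702, -0.074, 0.2011]
tool_rot: [-0.0, -0.707, 0.707, -0.0]
force: [0.8, -0.1, -1.6]
finger_gap: 0.687
t: 24.35
tcp_pos: [0.4401, -0.2848, 0.2007]
tool_rot: [0.001, 0.707, -0.707, -0.0]
force: [-0.8, -0.2, -0.9]
finger_gap: 0.688
[ 0.4407471  -0.28363461  0.2005082 ]
[ 0.48529348 -0.28338665] 0.08502903103812556 4912
```

View pics/w9.png

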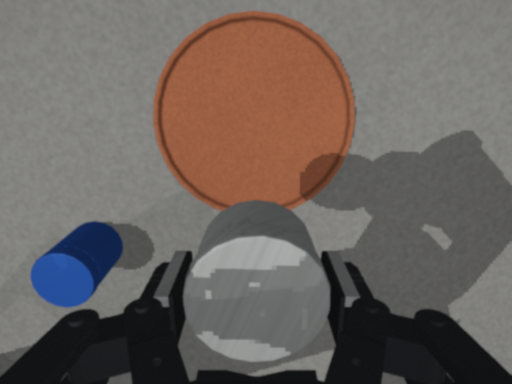

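View pics/s9.png

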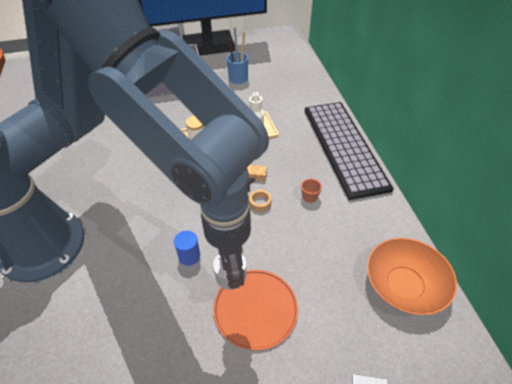

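Round tray fit: centre (0.485,-0.283), with the tin over its near half. Lowering.

```bash
python3 -m handwheel '[0,4,0,0,0,0,5,0,8,0,0,0,0,5,0,12,0,0,0,0,5,0,14.5,0,0,0,0,5,0,15.7,0,0,0,0,5,0,16,0,0,0,0,5,0,16,0,0,0,0,5,0,16,0,0,0,0,5]'
python3 -m handwheel '[0,0.1,0,0,0,0,5,0,0.2,0,0,0,0,5,0,0.3,0,0,0,0,5,0,0.3,0,0,0,0,5]'
```

```text
t: 25.12
tcp_pos: [0.4414, -0.2844, 0.041]
tool_rot: [0.0, -0.707, 0.707, -0.001]
force: [0.4, -0.5, -0.7]
finger_gap: 0.689
t: 25.45
tcp_pos: [0.4406, -0.285, 0.0379]
tool_rot: [-0.0, -0.707, 0.707, -0.0]
force: [-0.8, 0.1, -1.4]
finger_gap: 0.683
```

```bash
python3 -m handwheel '[0,0.1,0,0,0,0,5,0,0.1,0,0,0,0,5]'
```

```text
t: 25.62
tcp_pos: [0.4405, -0.2851, 0.0367]
tool_rot: [-0.0, -0.707, 0.707, -0.0]
force: [-0.4, 0.5, 1.8]
finger_gap: 0.682
```

```bash
python3 -m handwheel '[0,0.1,0,0,0,0,5,0,0.1,0,0,0,0,5]'
python3 -m handwheel '[0,-0.1,0,0,0,0,6.2,0,-0.1,0,0,0,0,7,0,-0.1,0,0,0,0,7.6,0,-0.1,0,0,0,0,7.6,0,-3,0,0,0,0,7.6,0,-7,0,0,0,0,7.6,0,-11,0,0,0,0,7.6,0,-15,0,0,0,0,7.6,0,-19,0,0,0,0,7.6,0,-20.3,0,0,0,0,7]'
```

```text
t: 25.78
tcp_pos: [0.4405, -0.2851, 0.0366]
tool_rot: [-0.0, -0.707, 0.707, -0.0]
force: [-0.9, -0.4, 10.2]
finger_gap: 0.685
t: 26.62
tcp_pos: [0.4424, -0.2866, 0.2439]
tool_rot: [-0.003, -0.705, 0.71, -0.003]
force: [0.2, 0.0, 0.6]
finger_gap: 0.823
```

```bash
python3 -m handwheel '[-0.3,0,-39.6,0,0,0,5,-0.3,0,-39.6,0,0,0,5,-0.3,0,-39.6,0,0,0,5,-0.3,0,-39.6,0,0,0,5,-0.3,0,-39.6,0,0,0,5,-0.3,0,-39.6,0,0,0,5,-0.3,0,-39.6,0,0,0,5,-0.3,0,-39.6,0,0,0,5,-0.3,0,-39.6,0,0,0,5,-0.3,0,-39.6,0,0,0,5]'
python3 -m handwheel '[0,0,0,0,0,0,5,0,0,0,0,0,0,5,0,0,0,0,0,0,5]'
python3 - <<'E'
from h import *
S=snap('wrist','w10');T=snap('side','s10');U=snap('top','t10');print(manip.sense()['tcp_pos'])
print(circ(S,.4434,.1112,.15,.022),circ(T,.4434,.1112,.15,.022),circ(T,.44,-.287,.048,.05),circ(U,.44,-.283,.048,.05))
E
```

```text
t: 27.45
tcp_pos: [0.4423, 0.115, 0.2381]
tool_rot: [-0.001, 0.708, -0.707, 0.001]
force: [0.2, -0.5, -0.5]
finger_gap: 0.582
t: 27.7
tcp_pos: [0.4434, 0.1108, 0.2381]
tool_rot: [0.0, -0.707, 0.707, 0.0]
force: [-0.4, 0.8, -0.0]
finger_gap: 0.586
[0.4436096  0.10998064 0.23820296]
(1315, array([0.4441, 0.1123]), 0.0147) (87, array([0.4416, 0.1071]), 0.0178) (628, array([ 0.4378, -0.2874]), 0.031) (465, array([ 0.4393, -0.2828]), 0.0303)
```

View pics/w10.png

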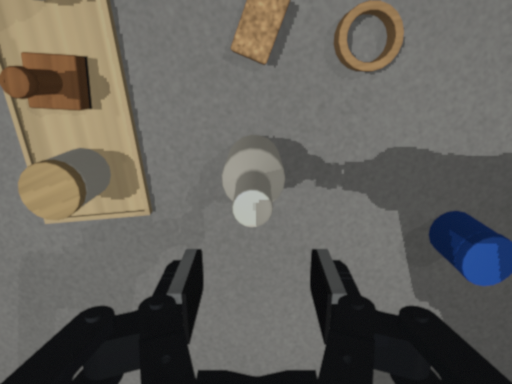

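View pics/s10.png

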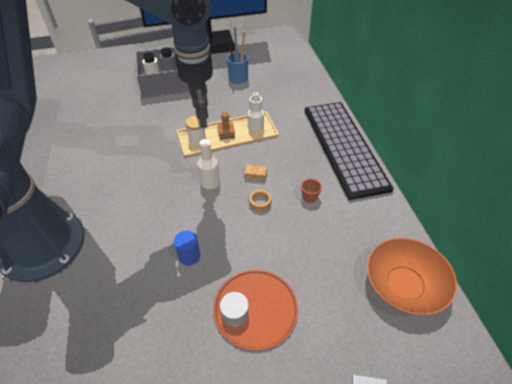

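The tin stands in the round tray at (234,309) in the side view, and the bottle neck is at (252,208) in the wrist view, so (0.444,0.112).

```bash
python3 -m handwheel '[0,3,-0.1,0,0,0,5,0,6,-0.1,0,0,0,5,0,9,-0.1,0,0,0,5,0,11,-0.1,0,0,0,5,0,11.3,-0.1,0,0,0,5,0,11.3,-0.1,0,0,0,5,0,11.3,-0.1,0,0,0,5]'
python3 -m handwheel '[0,0,0,0,0,0,4,0,0,0,0,0,0,3.4,0,0,0,0,0,0,3.1,0,0,0,0,0,0,2.8,0,0,0,0,0,0,2.5,0,0,0,0,0,0,2,0,0,0,0,0,0,2,0,0,0,0,0,0,2]' 60
```

```text
t: 28.43
tcp_pos: [0.4442, 0.1116, 0.1259]
tool_rot: [-0.001, -0.707, 0.707, 0.0]
force: [0.3, 0.1, 0.5]
finger_gap: 0.588
t: 29.1
tcp_pos: [0.4443, 0.1128, 0.1265]
tool_rot: [0.001, 0.707, -0.707, 0.001]
force: [-0.1, 1.7, 6.1]
finger_gap: 0.317
```

```bash
python3 -m handwheel '[0,-2,0,0,0,0,2,0,-5,0,0,0,0,2,0,-8,0,0,0,0,2,0,-11,0,0,0,0,2,0,-13,1,0,0,0,2,0,-14,3,0,0,0,2,-0.7,-14,6,0,0,0,2,-1.4,-14,9,0,0,0,2,-2.1,-14,12,0,0,0,2,-2.8,-14,15,0,0,0,2]'
python3 -m handwheel '[-0.7,0,3,0,0,0,2,-1.4,0,6,0,0,0,2,-2.1,0,9,0,0,0,2,-2.8,0,12,0,0,0,2,-3.5,0,15,0,0,0,2,-4.2,0,18,0,0,0,2,-5,0,21,0,0,0,2,-5.6,0,23.5,0,0,0,2,-5.8,0,24.6,0,0,0,2,-5.8,0,24.6,0,0,0,2]'
python3 - <<'E'
from h import *
T=snap('side','s11');W=snap('wrist','w11');print(manip.sense()['tcp_pos'])
E
```

```text
t: 29.93
tcp_pos: [0.4707, -0.0387, 0.2653]
tool_rot: [-0.0, 0.707, -0.707, -0.0]
force: [0.5, 0.2, -3.3]
finger_gap: 0.317
t: 30.77
tcp_pos: [0.5293, -0.2863, 0.2646]
tool_rot: [-0.001, -0.707, 0.707, 0.001]
force: [0.6, -0.7, -3.0]
finger_gap: 0.319
[ 0.52838442 -0.28254752  0.26447992]
```

View pics/s11.png

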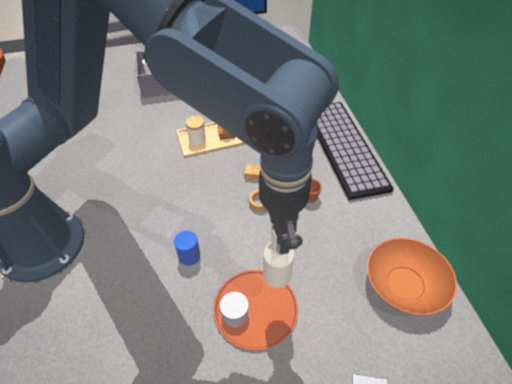

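View pics/w11.png

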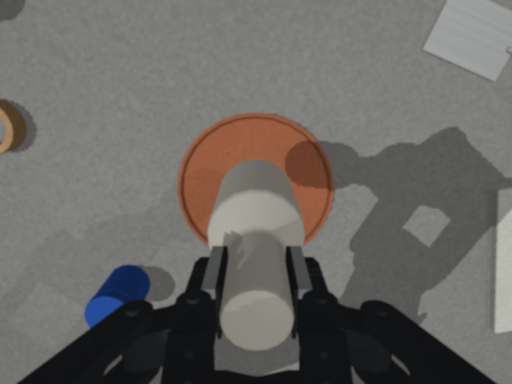

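The bottle hangs straight over the far half of the tray at (278,265). Lowering it gently.

```bash
python3 -m handwheel '[-0.1,3,0,0,0,0,2,-0.1,6,0,0,0,0,2,-0.1,8.5,0,0,0,0,2,-0.1,10.5,0,0,0,0,2,-0.1,11.8,0,0,0,0,2,-0.1,12.4,0,0,0,0,2,-0.1,12.7,0,0,0,0,2,-0.1,12.7,0,0,0,0,2]'
python3 -m handwheel '[0,0.05,0,0,0,0,2,0,0.1,0,0,0,0,2,0,0.15,0,0,0,0,2,0,0.2,0,0,0,0,2,0,0.25,0,0,0,0,2,0,0.3,0,0,0,0,2,0,0.3,0,0,0,0,2]'
```

```text
t: 31.53
tcp_pos: [0.5303, -0.2826, 0.1383]
tool_rot: [-0.001, 0.707, -0.707, 0.0]
force: [0.1, -1.0, -3.4]
finger_gap: 0.317
t: 32.12
tcp_pos: [0.5303, -0.2838, 0.1353]
tool_rot: [0.0, 0.707, -0.707, -0.0]
force: [0.0, -0.3, -2.6]
finger_gap: 0.311
```

```bash
python3 -m handwheel '[0,0.05,0,0,0,0,2,0,0.1,0,0,0,0,2,0,0.15,0,0,0,0,2,0,0.2,0,0,0,0,2,0,0.25,0,0,0,0,2,0,0.3,0,0,0,0,2,0,0.35,0,0,0,0,2,0,0.38,0,0,0,0,2,0,0.38,0,0,0,0,2]'
python3 -m handwheel '[0,0.03,0,0,0,0,2,0,0.06,0,0,0,0,2,0,0.08,0,0,0,0,2]'
```

```text
t: 32.87
tcp_pos: [0.5304, -0.2838, 0.1314]
tool_rot: [0.0, 0.707, -0.707, -0.0]
force: [-0.6, 0.6, -3.3]
finger_gap: 0.31
t: 33.12
tcp_pos: [0.5304, -0.2838, 0.1307]
tool_rot: [0.0, 0.707, -0.707, -0.0]
force: [0.3, -0.1, -3.2]
finger_gap: 0.317
```

```bash
python3 -m handwheel '[0,0.03,0,0,0,0,2,0,0.06,0,0,0,0,2,0,0.06,0,0,0,0,2]'
```

```text
t: 33.37
tcp_pos: [0.5305, -0.2838, 0.1306]
tool_rot: [-0.0, -0.707, 0.707, -0.0]
force: [-0.6, 0.6, 1.8]
finger_gap: 0.315
```

```bash
python3 -m handwheel '[0,0.03,0,0,0,0,2,0,0.03,0,0,0,0,2]' 25
python3 -m handwheel '[0,0,0,0,0,0,3.1,0,0,0,0,0,0,3.6,0,0,0,0,0,0,4.2,0,0,0,0,0,0,5,0,0,0,0,0,0,5,0,-2,0,0,0,0,5,0,-5,0,0,0,0,5,0,-9,0,0,0,0,5,0,-12,0,0,0,0,5,0,-12,0,0,0,0,5]'
python3 -m handwheel '[22,0,-22,0,0,0,5,22,0,-22,0,0,0,5,22,0,-22,0,0,0,5,22,0,-22,0,0,0,5,5,0,-27,0,0,0,5,5,0,-30,0,0,0,5,5,0,-30,0,0,0,5,5,0,-30,0,0,0,5]'
python3 - <<'E'
from h import *
U=snap('top','t12');T=snap('side','s12');print(manip.sense()['tcp_pos'])
for X in(U,T):print([circ(X,*a) for a in((.53,-.284,.154,.025),(.44,-.285,.048,.05),(.526,.303,.081,.02),(.62,.311,.131,.014),(.432,.294,.077,.04))])
E
```

```text
t: 33.53
tcp_pos: [0.5305, -0.2838, 0.1306]
tool_rot: [-0.0, -0.707, 0.707, -0.0]
force: [-1.3, 0.8, 5.2]
finger_gap: 0.31
t: 34.37
tcp_pos: [0.5338, -0.2864, 0.2569]
tool_rot: [-0.004, -0.704, 0.71, -0.004]
force: [1.3, 0.3, -0.4]
finger_gap: 0.584
t: 35.03
tcp_pos: [0.4712, -0.0085, 0.2498]
tool_rot: [-0.001, -0.707, 0.707, 0.0]
force: [0.7, -0.4, 0.2]
finger_gap: 0.585
[ 0.47199606 -0.00486382  0.24971663]
[(128, array([ 0.5298, -0.2804]), 0.0146), (469, array([ 0.4393, -0.2828]), 0.0303), (88, array([0.5247, 0.302 ]), 0.0133), (43, array([0.6204, 0.3117]), 0.0099), (410, array([0.4319, 0.2951]), 0.0282)]
[(165, array([ 0.527 , -0.2855]), 0.0159), (628, array([ 0.4378, -0.2876]), 0.0311), None, (26, array([0.6173, 0.3044]), 0.0131), (201, array([0.4278, 0.2889]), 0.0324)]
```

View pics/t12.png

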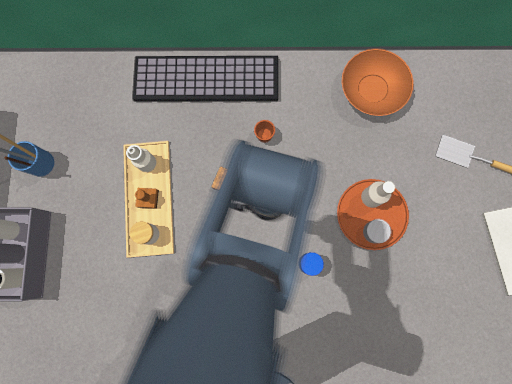

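View pics/s12.png

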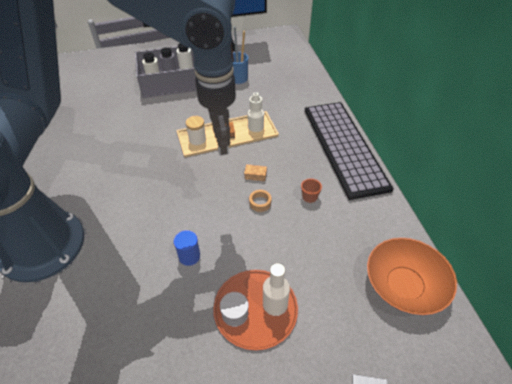

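Everything stands: the bottle (388,187) and tin (378,231) are in the round tray, and the jar (141,233), stamp (146,198) and nozzle (133,152) are in the long tray. The arm is clear, so I'll let it settle and hand in.

```bash
python3 -m handwheel '[0,0,0,0,0,0,5,0,0,0,0,0,0,5,0,0,0,0,0,0,5,0,0,0,0,0,0,5,0,0,0,0,0,0,5,0,0,0,0,0,0,5]'
python3 -c "
from h import *
U=snap('top','t13')
print([circ(U,*a) for a in((.53,-.284,.154,.025),(.44,-.285,.048,.05),(.526,.303,.081,.02),(.62,.311,.131,.014),(.432,.294,.077,.04))])
print(manip.sign_off())"
```

```text
t: 35.63
tcp_pos: [0.471, -0.0111, 0.2498]
tool_rot: [0.001, 0.707, -0.707, -0.001]
force: [0.1, 0.6, 0.3]
finger_gap: 0.586
[(128, array([ 0.5298, -0.2804]), 0.0146), (472, array([ 0.4396, -0.2828]), 0.0303), (87, array([0.5243, 0.3023]), 0.0133), (44, array([0.6202, 0.3116]), 0.01), (415, array([0.4319, 0.2951]), 0.0282)]
the job is handed in; nothing more can be done
None
```

Both kits are made up and handed in at about 36 s. The tin and tall bottle stand in the round tray, and the jar and stamp stand in the long tray. The nozzle was pressed straight down onto the glue spigot to about 31 N. The blue jar and the other stray things were not touched.

- **Heights and stillness:** In the last top pictures, all five tops were at their expected heights: bottle 0.154, tin 0.048, stamp 0.081, jar 0.077 and nozzle tip 0.131 m. Nothing had moved more than about 0.5 mm between two pictures 0.6 s apart.
- **Contact forces:** The bottle met its tray floor at about 5 N.
- **Camera disagreement:** The top and side cameras differed by about 5 mm in y. I used values between the two, confirmed with the wrist camera.
- **Not checked:** In the last side picture the arm hid part of the stamp, so its height there was confirmed from the top only. I did not pull on the nozzle to test its hold; I only saw that it stayed in place after release.

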